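# Unlock and lift a hot pot lid with the lid lifter and park it on the lid rest

### The job

The twist-lock lid on the pot is hot: take the lid lifter by its grip, hook its toe under the lid's loop, turn the lid anticlockwise until you feel it reach the stop, lift it off level and lower it gently onto the lid rest until it sits fully home. Then unhook the lifter and stand it upright on its foot on the bare table, away from the lid. Never touch the lid with the gripper, force it against lock, stop or pot, press hard on it, tip it, or disturb the things round about.

Things in the scene. Friction and masses are not known exactly. Their poses are not given: they have to be found in the camera images.
- pot: Low round steel pot with a twist-lock mouth, fixed on a cork disc (176 mm diameter, top 6 to 18 mm above the table). Mouth 138 mm inside, 146 mm outside, 45 mm tall, ears at its +y and -y reaching 101 mm. Origin: centre of the underside, on the cork; z up; rim at z = 45 mm. Ledges inside the mouth hold the lid down; where they end cannot be seen and bears no relation to the pot's own yaw.
- lid_rest: Plain open aluminium ring on a round foot of 176 mm diameter, fixed to the table; ring 138 mm inside, 146 mm outside, no lock. Origin on its axis, 2 to 12 mm above the table (differs by start); z up; the ring's upper edge is at z = 30 mm. The lid fits it in any yaw.
- lid: Round steel lid, 156 mm diameter, 5 mm thick, 0.15 to 0.25 kg; origin: centre of the disc's underside, which lies on the rim; z up, upper face z = 5 mm. Below, a 13 mm plug with 4 pins (127 mm over the pins, 4 to 7 mm play). Locked in the pot it lifts only 1.5 mm; turned anticlockwise from above by 0.25 to 0.85 rad (differs by start) it meets a stop (gives 0.2 rad per N m); only there (within 0.07 rad) lifts out.
- lid_loop (a point): Middle of the lid's loop, on the bar's axis, 24.5 mm above the lid's origin; axes as the lid's. The loop is an arch of 8 mm round bar: its straight top runs along y, the clear gap under it is 15.5 mm high and about 64 mm wide. The hook goes in along x, from either side.
- lifter_grip (a point): Centre of the lid lifter's black upright grip, 115 mm above the foot's underside: a square bar 22 x 22 mm, 72 mm tall, faces square to x and y. z up along the stem, x points to the toe. Steel stem below it, 10 mm (x) by 14 mm (y), on the same axis.
- lifter: The lid lifter, 0.18 kg, standing on its foot. Origin on the stem's axis at the foot's underside; axes as lifter_grip. Foot: plate 36 mm wide (y), 5 mm thick, x = -22 to +25 mm. On it, both 36 mm wide: a lip at the toe, x = 20 to 25 mm, top 12 mm above the underside, and a fence, x = 3 to 8 mm, 22 mm high. The loop's bar belongs in the 12 mm slot between fence and lip.
- salt: Salt shaker, 44 mm across, 90 mm tall, stands loose near the work; origin at the centre of its underside. Leave it alone.
- honey_jar: Small amber jar, 37 x 46 mm, 74 mm tall, loose; origin at the centre of its underside. Leave it alone.
- brush: Nail brush, 30 x 85 mm, 22 mm tall, loose; origin at the centre of its underside. Leave it alone.
There are look-alikes about, which are no part of the job. What is shaped like the lifter but red is not meant.

How it is judged:
By the outcome, as a careful person would: the job done as asked, in the order asked, and still so for the second after the job is handed in, with the robot touching nothing.
It also fails if it takes over 72 s, if anything falls off the work surface, if the arm or the gripper's body presses on something with over 40 N, if the wrist force passes 120 N, or if a joint passes its speed limit or range.

### The arm

A 6-joint arm with a two-finger parallel gripper is mounted at the origin on a cart in front of the work surface, level with it; the furniture and walls round the work are solid. World frame = base frame: x ahead of the robot, y to its left, z up, the work surface at z = 0. Lengths are in m, angles in rad, forces in N, time in s.
With the tool pointing down it reaches from about 0.325 to 1 m from the base axis. Payload 5.1 kg.
Tool frame: the origin (TCP) lies at the centre of the arm's flange, where the gripper is bolted on; the fingertips stand 173 mm ahead of it and the grasp point (between the pads) lies 155 mm ahead of it (manip.hold_point_z is the distance from the TCP to the grasp point, in m); z points along the fingers, y is the direction in which the jaws open and shut (so a half turn about z gives the same grasp; the last joint's range is limited). The gripper opens to 85 mm and grips with 20 to 120 N. Pads are 22 mm wide; open, the fingers measure 114 mm over their backs; the gripper's body (76 mm by 85 mm) begins 54 mm behind the grasp point. The pads swing forward as they close: fully open they stand 13 mm farther back than shut.
Start: joints at [1.199, 0.124, 1.65, -0, 1.367, -0.083], TCP at [0.185, 0.623, 0.405] pointing down, gripper open.
Joint ranges: [-2.61, 2.61], [-1.02, 2.33], [0.03, 2.71], [-1.35, 4.49], [0.32, 2.68], [-2.91, 2.91]. Speed limits (rad/s): [2.57, 2.57, 3.14, 3.14, 3.14, 3.14].

### API

Orientations are given as a unit quaternion [x, y, z, w].
In Python, from cell import status, imaging, hand_in, find_in, regions_of, manip gives the robot as it stands.
- The arm moves only by the shell command python3 -m handwheel 'ROWS' [OPENING] [FORCE]. ROWS is JSON, a list that holds one entry, the list of rows, each a list of 4 numbers: the shift along the tool's x, y, z in mm, then the turn about the tool's z in degrees. In form: [[[dx, dy, dz, twist], ...]]. A call has 1 to 5 rows; each row shifts and turns the commanded pose from where the row before left it, along the tool's axes as they then stand; what a row does not reach is not made up. A row lasts 1/10 s, in which the tool goes at most 50 mm and 8.59 degrees, less where a joint would pass 70% of its speed; a pose out of reach is approached as far as the arm can. A call with a gripper value outside its range is refused whole. OPENING is the closure, from 0 (fully open) to 1 (shut), set as the call begins (- or left out, the last holds). The fingers move at their own pace and stop on an object; FORCE is the grip in N (left out, the last holds). Time passes only in rows, so rows that do not move let the fingers close. It gives the time, the measured TCP pose, the force and the opening at its end, in the units of the state.
- status.state(): the state, without advancing time (a new reading comes with each control period).
- imaging.snapshot(name): name is "side" or "top" or "wrist"; returns the picture (420x560x3 uint8, blue, green, red); there is no depth.
- imaging.camera_model(name): a dict with "camera_matrix" (3x3 intrinsics, pixels), "k1" (the pictures are not rectified: a ray, as slopes to the right and down, at radius r is drawn at 1 + k1 r^2 times it, then the intrinsics apply), "position" and "orientation" of the camera in the world. Camera axes: x right, y down, z forward; pixel columns grow to the right and rows downward; lengths in m; the calibration is good to about 2 mm. A picture is of the moment at which its call begins: read the wrist's pose just before it. camera_model takes no time and is no camera call; for the wrist camera it gives the pose at the moment of the call.
- hand_in(): hands the job in, once; it reports no verdict.
Trained networks look in the newest picture that a camera, given by its name, has taken for a name from the list of things; names that differ only in an ending like _2 or _b are one class to them, and where a whole thing is asked for, a point or a joint stands for the part that bears it (a point fixed in the world has none). Each returns a list of dicts, best first, with "p" (0 to 1); they miss things now and then, are a little off and sometimes report something else, mostly with a low value. They report only what shows in the picture. A call takes as long as a camera call. They do not tell look-alikes from the thing itself.
- find_in(camera, name): "box" ([centre column, centre row, width, height] in pixels, round what is visible of it).
- regions_of(camera, name): "mask" (420x560 bool, what is visible of it) and "box" ([centre column, centre row, width, height] in pixels, round what is visible of it).
The state is a dict: "clock": time; "joint_positions": joint angles; "joint_vel": joint speeds; "effort": joint torques, N m; "tcp_pos": TCP position; "orientation": TCP orientation; "force": force on the tool from outside, world axes, zero at the start; "ft_torque": the same for the moment, N m; "gripper_width": opening from 0.0 (shut) to 1.0 (fully open).
Only numpy, scipy, OpenCV 4.12 (cv2) and the standard library are available. Lean on these libraries where they do the work, as an engineer would, in place of code of your own. Each camera call takes 0.05 s, during which the arm holds its last target. There are 200 camera calls.

## Working session

There is one attempt and no reset: what is moved stays moved. The work goes in short steps, Python scripts to look and compute and a shell command to move; the robot and the scene stay as the last step left them, time stands still between calls to the robot, and variables do not carry over. Pictures are saved under pics/ and viewed, about 8 in all and at most 12, crops included, and the job is handed in when it is done.

```bash
mkdir -p pics; ls; cat > h.py <<'E'
import numpy as np, cv2
from cell import status, imaging, hand_in, find_in, regions_of, manip
from scipy.spatial.transform import Rotation as R
def ray(cam,u,v,m=None):
    m=m or imaging.camera_model(cam)
    K=np.array(m["camera_matrix"]);k=m["k1"]
    d=np.linalg.inv(K)@[u,v,1]; x=d[:2]/d[2]; s=x.copy()
    for _ in range(20): s=x/(1+k*(s@s))
    r=R.from_quat(m["orientation"]).apply([s[0],s[1],1]); return np.array(m["position"]),r
def at(cam,u,v,z,m=None):
    p,r=ray(cam,u,v,m); return p+r*(z-p[2])/r[2]
def proj(cam,P,m=None):
    m=m or imaging.camera_model(cam)
    c=R.from_quat(m["orientation"]).inv().apply(np.atleast_2d(P)-np.array(m["position"]))
    s=c[:,:2]/c[:,2:]; s=s*(1+m["k1"]*(s**2).sum(1,keepdims=True))
    K=np.array(m["camera_matrix"]); return s*[K[0,0],K[1,1]]+[K[0,2],K[1,2]]
def tri(rays):
    A=np.zeros((3,3));b=np.zeros(3)
    for p,r in rays:
        r=r/np.linalg.norm(r);M=np.eye(3)-np.outer(r,r);A+=M;b+=M@p
    return np.linalg.solve(A,b)
E
cat > look.py <<'E'
from h import *
print(status.state())
ims={}
for c in ("top","side"):
    ims[c]=imaging.snapshot(c); cv2.imwrite(f"pics/{c}0.png",ims[c])
    m=imaging.camera_model(c);print(c,np.round(m["position"],3),np.round(m["orientation"],3),m["camera_matrix"],m["k1"])
    for n in ("pot","lid_rest","lid","lid_loop","lifter_grip","lifter","salt","honey_jar","brush"):
        for d in find_in(c,n)[:3]:
            print(c,n,round(d["p"],2),np.round(d["box"]).astype(int).tolist(),np.round(at(c,d["box"][0],d["box"][1],0.05),3)[:2])
cv2.imwrite("pics/both.png",cv2.resize(np.vstack([ims["top"],ims["side"]]),None,fx=.71,fy=.71))
E
python3 look.py
```

```text
pics
{'clock': 0.0, 'joint_positions': array([ 1.19939946e+00,  1.24557163e-01,  1.65166852e+00, -3.16243674e-06,
        1.36751387e+00, -8.26039069e-02]), 'joint_vel': array([ 0.00118909, -0.00073157, -0.00013412,  0.00041696, -0.00178821,
       -0.00130535]), 'effort': array([ 2.46924428e-04, -4.23606563e+01, -3.65457630e+01, -1.18258354e-04,
        6.85889696e-03, -4.32853574e-05]), 'tcp_pos': array([0.18505983, 0.62284797, 0.40342218]), 'orientation': array([ 1.43894814e-01,  9.89592406e-01, -1.04625835e-03, -2.40077252e-04]), 'force': array([0.42767942, 0.59111961, 0.04506704]), 'ft_torque': array([0.02521895, 0.00300264, 0.00218458]), 'gripper_width': 0.9991912950197699}
top [0.291 0.08  1.342] [ 0.707 -0.7    0.064 -0.072] [[539.38485015   0.         280.6566358 ]
 [  0.         539.38485015 216.67699042]
 [  0.           0.           1.        ]] 0.05451689434235978
top pot 0.89 [406, 203, 83, 59] [ 0.578 -0.21 ]
top pot 0.37 [334, 270, 17, 20] [ 0.414 -0.033]
top lid_rest 0.82 [245, 206, 71, 71] [0.569 0.184]
top lid 0.95 [404, 193, 69, 65] [ 0.605 -0.207]
top lid_loop 0.
[... 786 characters left out ...]
96] [ 0.585 -0.223]
side lid_rest 0.97 [279, 219, 67, 50] [0.566 0.145]
side lid 0.7 [371, 318, 81, 64] [ 0.608 -0.209]
side lid_loop 0.74 [369, 318, 79, 66] [ 0.604 -0.207]
side lid_loop 0.37 [366, 327, 89, 91] [ 0.586 -0.221]
side lifter_grip 0.89 [252, 279, 23, 62] [ 0.427 -0.021]
side lifter_grip 0.66 [221, 312, 24, 61] [ 0.339 -0.078]
side lifter 0.88 [211, 264, 22, 68] [0.358 0.055]
side lifter 0.81 [221, 315, 20, 62] [ 0.338 -0.085]
side lifter 0.66 [253, 281, 21, 59] [ 0.428 -0.028]
side salt 0.77 [362, 240, 18, 32] [ 0.721 -0.009]
side honey_jar 0.82 [192, 185, 24, 28] [0.398 0.383]
side honey_jar 0.37 [198, 232, 19, 16] [0.36  0.176]
side brush 0.77 [195, 230, 15, 20] [0.354 0.183]
```

View pics/both.png

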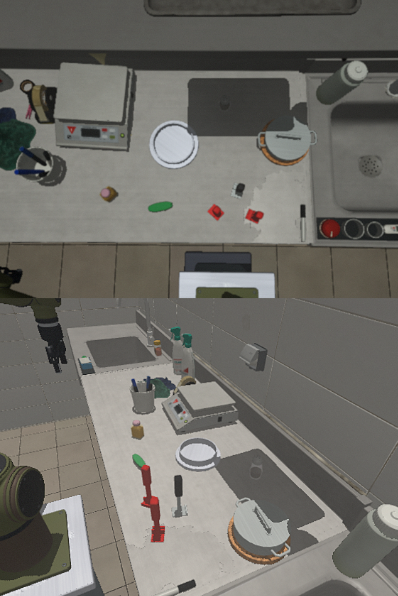

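```bash
python3 - <<'E'
import cv2,numpy as np
t=cv2.imread("pics/top0.png");s=cv2.imread("pics/side0.png")
a=cv2.resize(t[150:330,200:460],(780,540));b=cv2.resize(s[210:390,190:430],(720,540))
cv2.imwrite("pics/ta.png",a);cv2.imwrite("pics/sb.png",b)
E
```

```text
(no output)
```

View pics/sb.png

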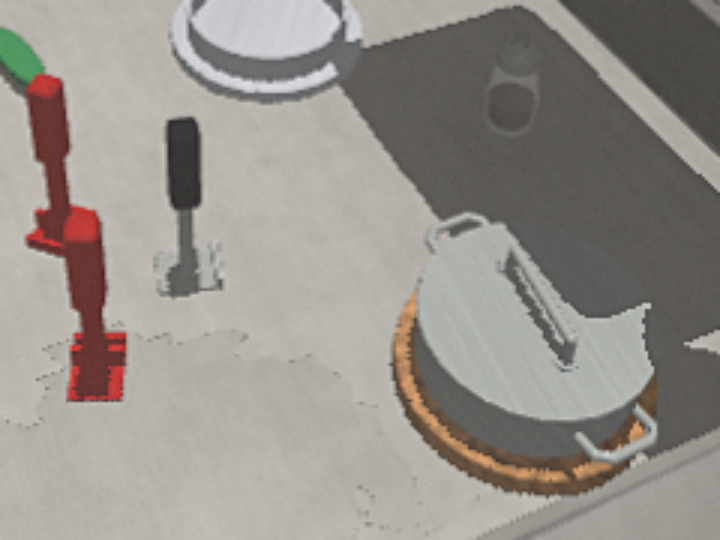

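View pics/ta.png

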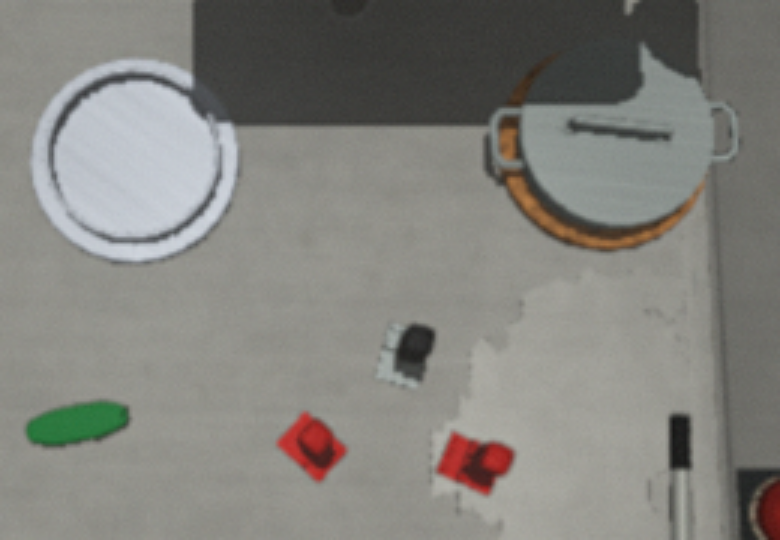

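The only black-gripped lifter is at top (333,269) / side (252,279). The two red ones are decoys. The pot with the lid is at top (405,203), its loop running about (390,192) to (424,195), and the lid rest is at top (245,206).

```bash
cat >> h.py <<'E'
def st():
    s=status.state(); M=R.from_quat(s["orientation"]).as_matrix()
    return s,np.array(s["tcp_pos"]),M,np.degrees(np.arctan2(M[1,0],M[0,0]))
def plan(x,y,z,head=None,n=None,step=45):
    "rows from the measured pose to TCP x,y,z, heading of tool x (deg)"
    s,p,M,h=st(); tw=0 if head is None else -((head-h+180)%360-180)
    d=np.array([x,y,z])-p
    n=n or int(max(1,np.ceil(np.linalg.norm(d)*1e3/step),np.ceil(abs(tw)/8)))
    print("from",np.round(p,4),"head %.1f"%h,"F",np.round(s["force"],1),"T",np.round(s["ft_torque"],2),"j",np.round(s["joint_positions"],2),"n",n)
    for i in range(n):
        a=np.radians(h-tw/n*i); dl=d/n*1e3
        print([round(float(np.cos(a)*dl[0]+np.sin(a)*dl[1]),1),round(float(np.sin(a)*dl[0]-np.cos(a)*dl[1]),1),round(float(-dl[2]),1),round(float(tw/n),2)])
E
python3 - <<'E'
from h import *
g=tri([ray("top",333,269),ray("side",252,279)]);print("grip",g)
def both(n,b,s): print(n,np.round(tri([ray("top",*b),ray("side",*s)]),4))
both("salt",(315,147),(362,240));both("honey",(153,273),(192,185));both("brush",(226,292),(195,230));both("rest",(245,206),(279,219))
both("red1",(302,298),(211,264)); both("red2",(360,303),(221,312));both("loop",(407,193.2),(190+538/3,210+307/3))
m=imaging.camera_model("wrist");s,p,M,h=st();print(m,M.T@(np.array(m["position"])-p),(R.from_matrix(M).inv()*R.from_quat(m["orientation"])).as_matrix().round(3))
plan(g[0]-0.0,g[1],0.38,h)
E
```

```text
grip [ 0.41943811 -0.03130239  0.06250569]
salt [0.7305 0.0085 0.032 ]
honey [0.4027 0.4025 0.0352]
brush [0.3617 0.227  0.0134]
rest [0.5807 0.1845 0.0135]
red1 [0.351  0.0423 0.0651]
red2 [ 0.3366 -0.0918  0.0678]
loop [ 0.5984 -0.2084  0.0737]
{'camera_matrix': array([[321.39112361,   0.        , 273.95022349],
       [  0.        , 321.39112361, 205.69830679],
       [  0.        ,   0.        ,   1.        ]]), 'k1': -0.033014958725728086, 'position': array([0.11795465, 0.64203654, 0.37383864]), 'orientation': array([0.79406537, 0.59191191, 0.08328035, 0.11029442])} [ 0.06977532 -0.00095222  0.03090052] [[-0.001 -0.962 -0.274]
 [ 1.    -0.001  0.001]
 [-0.002 -0.274  0.962]]
from [0.1851 0.6231 0.4047] head 163.5 F [-0.2 -0.4 -1. ] T [ 0.01  0.01 -0.01] j [ 1.2   0.12  1.65  0.    1.37 -0.08] n 16
[-25.7, -35.0, 1.5, -0.0]
[-25.7, -35.0, 1.5, -0.0]
[-25.7, -35.0, 1.5, -0.0]
[-25.7, -35.0, 1.5, -0.0]
[-25.7, -35.0, 1.5, -0.0]
[-25.7, -35.0, 1.5, -0.0]
[-25.7, -35.0, 1.5, -0.0]
[-25.7, -35.0, 1.5, -0.0]
[-25.7, -35.0, 1.5, -0.0]
[-25.7, -35.0, 1.5, -0.0]
[-25.7, -35.0, 1.5, -0.0]
[-25.7, -35.0, 1.5, -0.0]
[-25.7, -35.0, 1.5, -0.0]
[-25.7, -35.0, 1.5, -0.0]
[-25.7, -35.0, 1.5, -0.0]
[-25.7, -35.0, 1.5, -0.0]
```

```bash
for i in 1 2 3; do python3 -m handwheel '[[[-26,-35,0,0],[-26,-35,0,0],[-26,-35,0,0],[-26,-35,0,0],[-26,-35,0,0]]]' 0 60 | tail -c 300; done
python3 -m handwheel '[[[-26,-35,0,0],[0,0,0,0],[0,0,0,0],[0,0,0,0]]]'
cat > lk.py <<'E'
from h import *
import sys
# usage lk.py tag names...
m=imaging.camera_model("wrist"); im=imaging.snapshot("wrist"); tag=sys.argv[1]
cv2.imwrite(f"pics/{tag}.png",im); s,p,M,h=st(); print(s["clock"],p.round(4),"head %.1f"%h, np.round(m["position"],4))
import json; json.dump({k:np.array(v).tolist() for k,v in m.items()},open(f"pics/{tag}.json","w"))
for n in sys.argv[2:]:
    for d in find_in("wrist",n)[:3]: print(n,round(d["p"],2),np.round(d["box"],1).tolist(),at("wrist",*d["box"][:2],0.115,m).round(3))
E
python3 lk.py w1 lifter_grip lifter
```

```text
clock: 1.5
tcp_pos: [0.2601, 0.4167, 0.4048]
orientation: [0.144, 0.99, 0.0, 0.0]
force: [0.4, 0.3, 0.7]
gripper_width: 0.998
clock: 2.0
tcp_pos: [0.3347, 0.2119, 0.4051]
orientation: [0.144, 0.99, 0.0, 0.001]
force: [1.3, 0.1, 0.1]
gripper_width: 0.999
clock: 2.5
tcp_pos: [0.4095, 0.0069, 0.4052]
orientation: [0.144, 0.99, 0.0, 0.001]
force: [0.8, -0.1, -0.6]
gripper_width: 1.003
clock: 2.9
tcp_pos: [0.4242, -0.0316, 0.4046]
orientation: [0.144, 0.99, 0.0, -0.0]
force: [0.5, 0.7, -0.4]
gripper_width: 1.0
2.95 [ 0.4242 -0.0313  0.4047] head 163.5 [ 0.357  -0.0127  0.3738]
lifter_grip 0.9 [325.5, 88.0, 69.6, 52.3] [0.35  0.031 0.115]
lifter_grip 0.73 [175.8, 118.2, 86.3, 37.0] [ 0.338 -0.086  0.115]
lifter_grip 0.57 [266.8, 189.2, 35.1, 65.7] [ 0.412 -0.035  0.115]
lifter 0.98 [267.2, 190.4, 35.1, 67.6] [ 0.414 -0.035  0.115]
lifter 0.89 [179.8, 116.4, 84.1, 39.2] [ 0.337 -0.083  0.115]
lifter 0.71 [325.9, 88.9, 72.7, 51.6] [0.35  0.031 0.115]
```

View pics/w1.png

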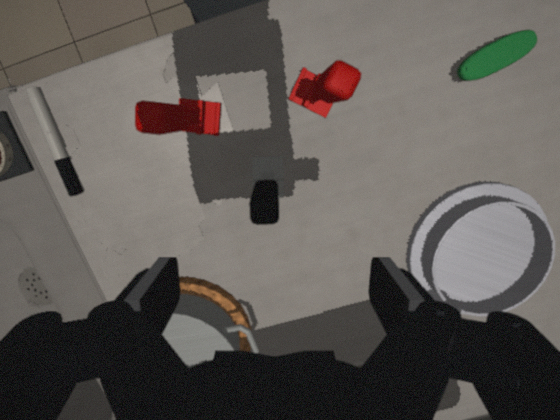

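The grip shows at wrist (265,190), but its foot is lost in the gripper's shadow, so I'll brighten that area next to the earlier side view.

```bash
python3 - <<'E'
import cv2,numpy as np
w=cv2.imread("pics/w1.png")[140:250,215:325];s=cv2.imread("pics/side0.png")[245:315,230:270];t=cv2.imread("pics/top0.png")[250:285,320:355]
g=lambda a:np.uint8(255*(a/255.)**.45)
f=lambda a,h:cv2.resize(a,(int(a.shape[1]*h/a.shape[0]),h),interpolation=cv2.INTER_CUBIC)
a=np.hstack([f(g(w),400),np.vstack([f(t,400)])[:, :400]])
b=f(s,400)
o=np.hstack([a,b]); print(o.shape); cv2.imwrite("pics/c1.png",cv2.resize(o,(800,int(800*400/o.shape[1]))))
E
```

```text
(400, 1028, 3)
```

View pics/c1.png

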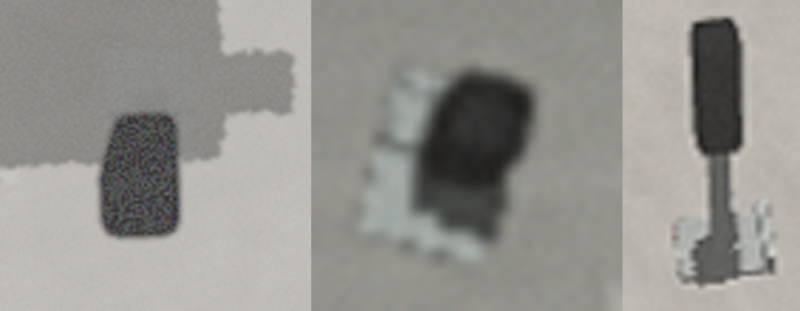

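```bash
python3 - <<'E'
from h import *
c=np.array([at("top",*q,0.003)[:2] for q in ((329.4,257.3),(324.9,275.3),(339.6,279.4))])
ax=c[0]-c[1]; L=np.linalg.norm(ax); yaw=np.arctan2(ax[1],ax[0]); print(L,np.linalg.norm(c[2]-c[1]),np.degrees(yaw))
wd=c[2]-c[1]; print(np.degrees(np.arctan2(wd[1],wd[0]))+90)
cen=(c[0]+c[2])/2; print(cen)
out=[]
for flip in (0,1):
    a=yaw+np.pi*flip; X=np.array([np.cos(a),np.sin(a)]);Y=np.array([-X[1],X[0]])
    o=cen-1.5e-3*X; print(np.degrees(a),o)
    def box(x0,x1,w,z0,z1): return np.array([[*(o+x*X+y*Y),z] for x in(x0,x1) for y in(-w,w) for z in (z0,z1)])
    B=[(box(-.022,.025,.018,0,.005),(255,0,0)),(box(.02,.025,.018,.005,.012),(0,0,255)),(box(.003,.008,.018,.005,.022),(0,200,0)),(box(-.011,.011,.011,.079,.151),(255,0,255))]
    for cam,(u0,v0,w,h) in (("side",(230,245,40,70)),("top",(318,245,40,40))):
        im=cv2.imread(f"pics/{cam}0.png")[v0:v0+h,u0:u0+w]; k=400/h; im=cv2.resize(im,None,fx=k,fy=k,interpolation=cv2.INTER_CUBIC)
        raw=im.copy()
        for b,col in B:
            q=((proj(cam,b)-[u0,v0]+.5)*k).astype(int)
            for i in range(8):
                for j in range(i):
                    if bin(i^j).count("1")==1: cv2.line(im,q[i].tolist(),q[j].tolist(),col,1)
        out.append(im)
        if flip==1 and cam=="side": out.insert(0,raw)
o=np.hstack(out);print(o.shape);cv2.imwrite("pics/ov.png",cv2.resize(o,(800,int(800*400/o.shape[1]))) if o.shape[1]>1600 else cv2.resize(o,None,fx=800/o.shape[1],fy=800/o.shape[1]))
E
```

```text
0.04621658016732003 0.037427844544500405 -14.34724376817957
-15.008034200137516
[ 0.42256116 -0.03906798]
-14.34724376817957 [ 0.42110794 -0.03869629]
165.65275623182043 [ 0.42401438 -0.03943968]
(400, 1487, 3)
```

View pics/ov.png

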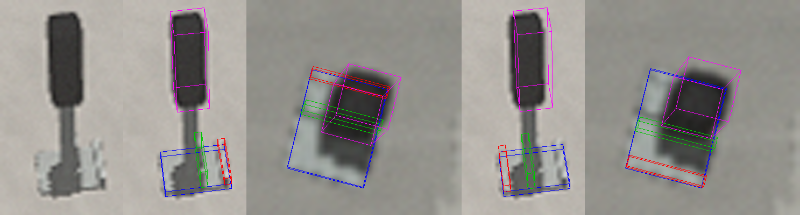

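```bash
python3 -m handwheel '[[[0,45,10,0],[0,45,10,0],[0,45,10,0],[0,0,0,0],[0,0,0,0]]]' >/dev/null
python3 lk.py w2 lifter_grip lifter lid_rest lid_loop; python3 - <<'E'
from h import *
import json
m=json.load(open("pics/w2.json"));w=cv2.imread("pics/w2.png")
q=proj("wrist",[[.4225,-.039,.05]],m)[0];print(q);x,y=q.astype(int);x=min(max(x,60),500);y=min(max(y,60),360)
c=np.uint8(255*(w[y-60:y+60,x-60:x+60]/255.)**.6);cv2.imwrite("pics/c2.png",np.hstack([cv2.resize(w,(427,320)),cv2.resize(c,(320,320),interpolation=cv2.INTER_CUBIC)]))
E
```

```text
3.6 [0.4626 0.0979 0.3748] head 163.6 [0.3952 0.1175 0.3435]
lifter_grip 0.72 [41.9, 118.4, 83.3, 39.6] [ 0.351 -0.038  0.115]
lifter_grip 0.64 [153.9, 86.3, 114.1, 66.0] [0.354 0.045 0.115]
lifter_grip 0.57 [101.0, 200.8, 122.9, 79.4] [ 0.418 -0.023  0.115]
lifter 0.67 [42.0, 117.5, 84.0, 41.9] [ 0.35  -0.038  0.115]
lifter 0.58 [155.1, 85.8, 113.8, 62.5] [0.354 0.046 0.115]
lifter 0.55 [100.1, 199.6, 120.4, 78.8] [ 0.417 -0.023  0.115]
lid_rest 0.75 [377.6, 259.8, 157.7, 147.9] [0.522 0.165 0.115]
lid_loop 0.59 [56.5, 374.6, 110.4, 90.9] [ 0.553 -0.131  0.115]
[122.90613571 192.48929643]
```

View pics/c2.png

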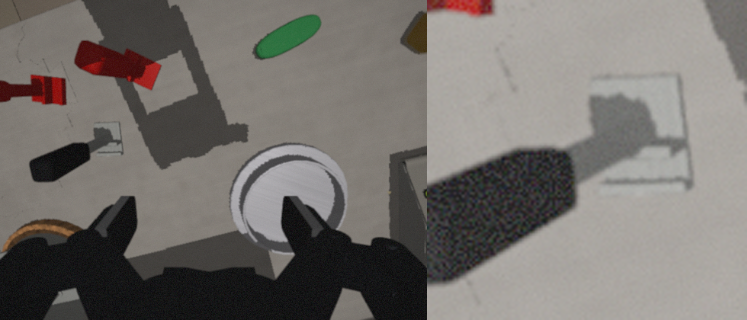

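The lit foot shows the fence line at wrist (≈147,186) and the lip at the image-lower edge (≈145,201). The toe therefore points toward world +x at about −15°, confirming the first overlay.

```bash
python3 - <<'E'
from h import *
import json
m=json.load(open("pics/w2.json"))
c=np.array([at("wrist",*q,0.003,m)[:2] for q in ((123.1,160.1),(157.6,160.1),(161.4,203.2),(126.9,203.2))])
print(c.round(4)); cen=c.mean(0); v=(c[2]+c[3]-c[0]-c[1])/2; y=(c[2]-c[3]+c[1]-c[0])/2
print(cen,np.linalg.norm(v),np.linalg.norm(y),np.degrees(np.arctan2(v[1],v[0])),np.degrees(np.arctan2(y[1],y[0]))-90)
b=[at("top",*q,.08)[:2] for q in ((390,191.7),(424,194.7))];d=b[0]-b[1];print("bar",b,np.degrees(np.arctan2(d[1],d[0]))-90)
# grip mask centres triangulated w1 / w2 / top/side
ms={t:json.load(open(f"pics/{t}.json")) for t in("w1","w2")}
for dz in (.079,.115,.151): print(dz,proj("wrist",[[*(cen-.0015*v/np.linalg.norm(v)),dz]],ms["w1"]).round(1),proj("wrist",[[*(cen-.0015*v/np.linalg.norm(v)),dz]],m).round(1))
o=cen-.0015*v/np.linalg.norm(v);print(o)
plan(o[0],o[1],.38,75.5)
E
```

```text
[[ 0.3941 -0.0496]
 [ 0.4047 -0.014 ]
 [ 0.4502 -0.0277]
 [ 0.4394 -0.0647]]
[ 0.42212395 -0.03898359] 0.047625527530393355 0.03783206198328175 -17.661147732951044 -16.476918740772504
bar [array([ 0.59994535, -0.16652005]), array([ 0.59313398, -0.24691464])] -4.842774385620331
0.079 [[266.3 189.9]] [[107.4 198.3]]
0.115 [[265.4 199.7]] [[ 83.8 210.3]]
0.151 [[264.2 212.4]] [[ 52.6 226.3]]
[ 0.42069464 -0.03852851]
from [0.4628 0.0963 0.3753] head 163.4 F [-0.4  0.1 -0.4] T [-0.02  0.01  0.  ] j [ 0.09 -0.26  2.07 -0.    1.34 -1.19] n 11
[0.2, -12.8, -0.4, 7.99]
[-1.6, -12.7, -0.4, 7.99]
[-3.4, -12.4, -0.4, 7.99]
[-5.1, -11.8, -0.4, 7.99]
[-6.7, -11.0, -0.4, 7.99]
[-8.1, -9.9, -0.4, 7.99]
[-9.4, -8.7, -0.4, 7.99]
[-10.5, -7.3, -0.4, 7.99]
[-11.5, -5.8, -0.4, 7.99]
[-12.2, -4.1, -0.4, 7.99]
[-12.6, -2.4, -0.4, 7.99]
```

```bash
H="python3 -m handwheel"
$H '[[[0,-13,0,8],[-1.5,-13,0,8],[-3.5,-12.5,0,8],[-5,-12,0,8],[-6.5,-11,0,8]]]' >/dev/null
$H '[[[-8,-10,0,8],[-9.5,-8.5,0,8],[-10.5,-7.5,0,8],[-11.5,-6,0,8],[-12,-4,0,8]]]' >/dev/null
$H '[[[-12.5,-2.5,0,8.5],[0,0,0,0],[0,0,0,0]]]' >/dev/null
python3 - <<'E'
from h import *
plan(.4207,-.0385,.272,74,n=4)
im=imaging.snapshot("wrist");cv2.imwrite("pics/w3.png",im)
for d in find_in("wrist","lifter_grip"):print(d["p"],d["box"])
for z in(.079,.151):print(proj("wrist",[[.4207,-.0385,z]]))
E
```

```text
from [ 0.4201 -0.0384  0.375 ] head 75.0 F [-0.8 -0.5 -0.1] T [ 0.02  0.01 -0.05] j [-0.22 -0.39  2.17  0.    1.37  0.04] n 4
[0.0, 0.2, 25.8, 0.25]
[0.0, 0.2, 25.8, 0.25]
[0.0, 0.2, 25.8, 0.25]
[0.0, 0.2, 25.8, 0.25]
0.8 [198.9, 283.6, 68.2, 115.1]
0.56 [276.1, 201.7, 41.8, 75.6]
0.56 [159.3, 132.9, 103.5, 59.1]
[[275.03725531 199.06235405]]
[[275.58692834 227.46549549]]
```

```bash
H="python3 -m handwheel"
$H '[[[0,0,26,1],[0,0,26,0],[0,0,26,0],[0,0,25,0],[0,0,0,0]]]' 0 60
$H '[[[0,0,0,0],[0,0,0,0],[0,0,0,0],[0,0,0,0],[0,0,0,0]]]' 1 60
$H '[[[0,0,0,0],[0,0,0,0],[0,0,0,0],[0,0,0,0]]]'
python3 -c "
from h import *
plan(.4207,-.0385,.272)"
```

```text
clock: 5.7
tcp_pos: [0.4187, -0.0371, 0.268]
orientation: [0.798, 0.602, -0.003, -0.003]
force: [-0.2, 0.4, -1.1]
gripper_width: 0.999
clock: 6.2
tcp_pos: [0.4208, -0.038, 0.273]
orientation: [0.799, 0.602, 0.001, 0.001]
force: [-0.1, -0.0, 4.3]
gripper_width: 0.252
clock: 6.6
tcp_pos: [0.4209, -0.0381, 0.273]
orientation: [0.799, 0.601, 0.001, 0.001]
force: [0.7, -0.5, 5.2]
gripper_width: 0.247
from [ 0.4209 -0.0381  0.273 ] head 74.0 F [ 0.7 -0.5  5.2] T [ 0.04  0.02 -0.02] j [-0.22 -0.28  2.26  0.    1.16  0.06] n 1
[-0.5, -0.0, 1.0, 0.0]
```

```bash
H="python3 -m handwheel"
$H '[[[0,0,-30,0],[0,0,-35,0],[0,0,-35,0],[0,0,-30,0],[0,0,0,0]]]'
python3 -c "
from h import *
plan(.507,-.199,.40,85)"
```

```text
clock: 7.1
tcp_pos: [0.421, -0.0381, 0.4061]
orientation: [0.799, 0.601, 0.003, 0.003]
force: [1.2, 0.0, -1.4]
gripper_width: 0.248
from [ 0.421  -0.0381  0.4061] head 74.0 F [ 1.2  0.  -1.4] T [ 0.04 -0.06 -0.03] j [-0.22 -0.42  2.13  0.    1.42  0.06] n 5
[-26.2, 25.4, 1.2, -2.21]
[-27.1, 24.4, 1.2, -2.21]
[-28.1, 23.3, 1.2, -2.21]
[-28.9, 22.2, 1.2, -2.21]
[-29.8, 21.1, 1.2, -2.21]
```

```bash
H="python3 -m handwheel"
$H '[[[-26,25.5,0,-2],[-27,24.5,0,-2],[-28,23.5,0,-2],[-29,22,0,-2.5],[-30,21,0,-2.5]]]' >/dev/null
$H '[[[0,0,0,0],[0,0,0,0],[0,0,0,0]]]'
python3 lk.py w4 lid_loop lid pot
$H '[[[50,0,0,0],[30,0,0,0],[0,0,0,0],[0,0,0,0]]]'
python3 lk.py w5 lid_loop lid pot
python3 - <<'E'
import cv2,numpy as np
cv2.imwrite("pics/w45.png",np.hstack([cv2.resize(cv2.imread(f"pics/{t}.png"),(400,300)) for t in("w4","w5")]))
E
```

```text
clock: 7.9
tcp_pos: [0.5049, -0.1986, 0.4]
orientation: [0.738, 0.675, -0.0, -0.001]
force: [-0.9, -1.1, -2.6]
gripper_width: 0.248
7.95 [ 0.5049 -0.1983  0.4006] head 85.0 [ 0.5099 -0.1304  0.3692]
lid_loop 0.7 [374.2, 184.4, 164.0, 162.8] [ 0.586 -0.191  0.115]
lid 0.62 [374.1, 187.3, 163.2, 157.0] [ 0.586 -0.193  0.115]
pot 0.77 [344.2, 179.6, 128.4, 201.9] [ 0.562 -0.185  0.115]
clock: 8.5
tcp_pos: [0.5123, -0.1188, 0.4021]
orientation: [0.737, 0.676, -0.0, 0.001]
force: [-0.3, 0.5, -2.4]
gripper_width: 0.248
8.55 [ 0.5123 -0.1194  0.402 ] head 85.0 [ 0.5173 -0.0506  0.3711]
lid_loop 0.77 [369.5, 245.6, 147.0, 113.1] [ 0.591 -0.166  0.115]
lid_loop 0.29 [496.5, 30.4, 89.2, 60.8] [ 0.686 -0.004  0.115]
lid 0.74 [366.4, 245.4, 148.0, 112.9] [ 0.588 -0.165  0.115]
pot 0.91 [351.4, 201.0, 127.9, 74.4] [ 0.576 -0.124  0.115]
```

View pics/w45.png

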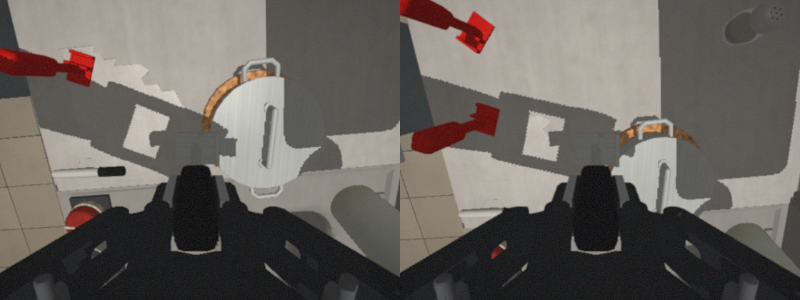

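Both wrist views show the loop clear of the held lifter. It runs about (375,140) to (375,238) in w4. I'll zoom in with ticks to measure it.

```bash
python3 - <<'E'
import cv2,numpy as np
def crop(f,u,v,w,h,W,H):
    a=cv2.imread(f"pics/{f}.png")[v:v+h,u:u+w];a=np.uint8(255*(a/255.)**.7);a=cv2.resize(a,(W,H),interpolation=cv2.INTER_CUBIC)
    k=W/w
    for i in range(0,w,10): 
        x=int(i*k);cv2.line(a,(x,0),(x,8 if i%50 else 16),(0,0,255),1);cv2.putText(a,str(u+i),(x+1,20),0,.33,(0,0,200),1) if i%20==0 else 0
    for i in range(0,h,10):
        y=int(i*k);cv2.line(a,(0,y),(8,y),(0,0,255),1);cv2.putText(a,str(v+i),(9,y+4),0,.33,(0,0,200),1) if i%20==0 else 0
    return a
o=np.vstack([np.hstack([crop("w4",330,130,120,120,300,300),crop("w5",330,200,120,120,300,300)]),np.hstack([crop("top0",380,170,60,60,300,300),crop("side0",345,285,60,60,300,300)])])
cv2.imwrite("pics/m.png",o)
E
```

```text
(no output)
```

View pics/m.png

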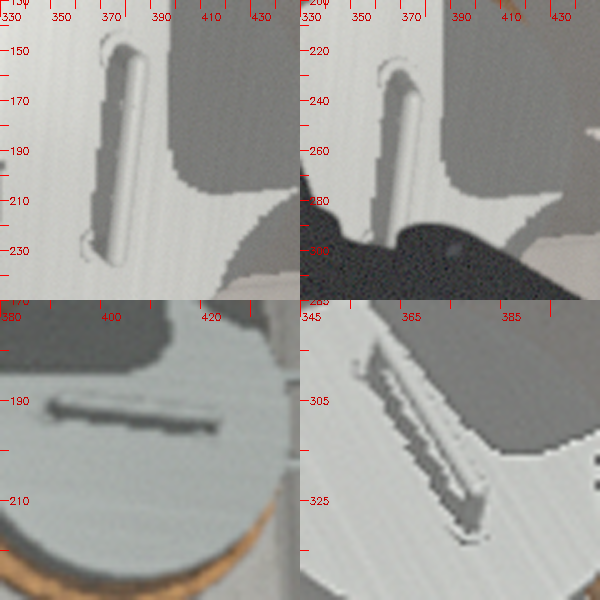

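```bash
python3 - <<'E'
from h import *
import json
ms={t:json.load(open(f"pics/{t}.json")) for t in("w4","w5")}
A=dict(w4=(384,153),w5=(375,238),top=(390.5,190.5),side=(360,294.5));B=dict(w4=(376.5,234.5),top=(423.5,192.5),side=(381,324))
r=lambda c,q:ray("wrist",*q,ms[c]) if c in ms else ray(c,*q)
for use in (("w4","w5","top","side"),("w4","top"),("w4","side"),("w4","w5","side")):
    a=tri([r(c,A[c]) for c in use if c in A]);b=tri([r(c,B[c]) for c in use if c in B])if sum(c in B for c in use)>1 else a*np.nan
    d=a-b;print(use,a.round(4),b.round(4),"mid",((a+b)/2).round(4),"len %.4f yaw %.2f"%(np.linalg.norm(d),np.degrees(np.arctan2(d[1],d[0]))-90))
for z in (.08,.085,.09,.095):
    for c in ms:
        a=at("wrist",*A[c],z,ms[c]);b=at("wrist",*B["w4"],z,ms["w4"]) ;print(z,c,a.round(4),b.round(4),((a+b)/2).round(4), np.linalg.norm(a-b).round(4))
    print(z,"top",((at("top",*A["top"],z)+at("top",*B["top"],z))/2).round(4),"side",((at("side",*A["side"],z)+at("side",*B["side"],z))/2).round(4))
# lid centre from masks, pot
for c in("top",):
    imaging.snapshot(c)
    for n in("lid","lid_rest"):
        d=regions_of(c,n)[0];k=d["mask"].astype(np.uint8);cs,_=cv2.findContours(k,0,2);e=cv2.fitEllipse(max(cs,key=len));print(c,n,d["p"],e,at(c,*e[0],.068 if n=="lid" else .006).round(4))
    for z in (.068,):
        print("disc",at(c,380+0,0,z)*0)
E
```

```text
('w4', 'w5', 'top', 'side') [ 0.6031 -0.1698  0.0832] [ 0.5967 -0.2453  0.0856] mid [ 0.5999 -0.2076  0.0844] len 0.0758 yaw -4.82
('w4', 'top') [ 0.6042 -0.1695  0.0793] [ 0.5945 -0.2426  0.0939] mid [ 0.5994 -0.206   0.0866] len 0.0752 yaw -7.54
('w4', 'side') [ 0.603  -0.17    0.0823] [ 0.5961 -0.2458  0.0863] mid [ 0.5996 -0.2079  0.0843] len 0.0762 yaw -5.15
('w4', 'w5', 'side') [ 0.6031 -0.1708  0.084 ] [ 0.5961 -0.2458  0.0863] mid [ 0.5996 -0.2083  0.0852] len 0.0754 yaw -5.30
0.08 w4 [ 0.6051 -0.1709  0.08  ] [ 0.5981 -0.2485  0.08  ] [ 0.6016 -0.2097  0.08  ] 0.0779
0.08 w5 [ 0.606  -0.1738  0.08  ] [ 0.5981 -0.2485  0.08  ] [ 0.6021 -0.2111  0.08  ] 0.0751
0.08 top [ 0.6007 -0.2069  0.08  ] side [ 0.6014 -0.2055  0.08  ]
0.085 w4 [ 0.6035 -0.1702  0.085 ] [ 0.5966 -0.2464  0.085 ] [ 0.6001 -0.2083  0.085 ] 0.0765
0.085 w5 [ 0.6044 -0.1717  0.085 ] [ 0.5966 -0.2464  0.085 ] [ 0.6005 -0.209   0.085 ] 0.0752
0.085 top [ 0.5995 -0.2057  0.085 ] side [ 0.5983 -0.2084  0.085 ]
0.09 w4 [ 0.6018 -0.1695  0.09  ] [ 0.5951 -0.2444  0.09  ] [ 0.5985 -0.2069  0.09  ] 0.0752
0.09 w5 [ 0.6029 -0.1696  0.09  ] [ 0.5951 -0.2444  0.09  ] [ 0.599 -0.207  0.09 ] 0.0752
0.09 top [ 0.5983 -0.2046  0.09  ] side [ 0.5953 -0.2113  0.09  ]
0.095 w4 [ 0.6002 -0.1688  0.095 ] [ 0.5936 -0.2423  0.095 ] [ 0.5969 -0.2056  0.095 ] 0.0738
0.095 w5 [ 0.6014 -0.1674  0.095 ] [ 0.5936 -0.2423  0.095 ] [ 0.5975 -0.2049  0.095 ] 0.0753
0.095 top [ 0.597  -0.2035  0.095 ] side [ 0.5923 -0.2142  0.095 ]
top lid 0.67 ((413.5638122558594, 218.74722290039062), (10.48236083984375, 28.96983528137207), 65.49665069580078) [ 0.5368 -0.223   0.068 ]
top lid_rest 0.59 ((244.65150451660156, 202.8539276123047), (67.98907470703125, 69.40280151367188), 63.550418853759766) [0.5861 0.1874 0.006 ]
disc [ 0. -0.  0.]
```

```bash
python3 - <<'E'
from h import *
plan(.5542,-.2035,.39,85)
E
```

```text
from [ 0.5124 -0.1202  0.4017] head 84.9 F [-0.2 -1.1 -0.8] T [ 0.01 -0.02 -0.03] j [-0.33 -0.15  1.93 -0.    1.37 -0.24] n 3
[-26.4, 16.3, 3.9, -0.04]
[-26.4, 16.3, 3.9, -0.04]
[-26.4, 16.3, 3.9, -0.04]
```

```bash
H="python3 -m handwheel"
$H '[[[-26.5,16,4,0],[-26.5,16,4,0],[-26.5,16,4,0],[0,0,20,0],[0,0,14,0]]]' >/dev/null
$H '[[[0,0,0,0],[0,0,0,0],[0,0,0,0],[0,0,0,0]]]'
python3 -c "
from h import *
plan(.5542,-.2035,.345,85)"
```

```text
clock: 9.75
tcp_pos: [0.5535, -0.2027, 0.3571]
orientation: [0.737, 0.675, 0.0, 0.001]
force: [0.3, 0.5, -1.7]
gripper_width: 0.249
from [ 0.5535 -0.2027  0.3571] head 85.0 F [ 0.3  0.5 -1.7] T [-0.05  0.   -0.01] j [-0.44  0.03  1.84 -0.    1.28 -0.35] n 1
[-0.7, 0.8, 12.1, -0.02]
```

```bash
H="python3 -m handwheel"
$H '[[[0,0,3,0],[0,0,3,0],[0,0,3,0],[0,0,2,0],[0,0,0,0]]]' | grep -E "tcp|force"
for i in 1 2 3; do $H '[[[0,0,1,0],[0,0,0,0]]]' | grep -E "tcp|force"; done
```

```text
tcp_pos: [0.5531, -0.2029, 0.344]
force: [-0.6, -0.6, -1.6]
tcp_pos: [0.5533, -0.203, 0.3436]
force: [0.4, 0.3, -1.4]
tcp_pos: [0.5533, -0.203, 0.3427]
force: [0.2, -0.4, -1.4]
tcp_pos: [0.5532, -0.203, 0.3416]
force: [0.2, -0.7, -0.9]
```

```bash
H="python3 -m handwheel"
for i in 1 2 3; do $H '[[[0,0,1,0],[0,0,0,0]]]' | grep -E "tcp|force"; done
```

```text
tcp_pos: [0.5533, -0.203, 0.3407]
force: [0.5, 0.3, -2.1]
tcp_pos: [0.5534, -0.203, 0.3406]
force: [-2.2, 1.4, 2.8]
tcp_pos: [0.5534, -0.2031, 0.3406]
force: [-2.9, 0.4, 6.6]
```

```bash
H="python3 -m handwheel"
$H '[[[0,0,-3.7,0],[0,0,0,0],[0,0,0,0]]]' | grep -E "tcp|force"
$H '[[[0,5,0,0],[0,5,0,0],[0,5,0,0],[0,0,0,0]]]' | grep -E "tcp|force"
$H '[[[0,5,0,0],[0,5,0,0],[0,5,0,0],[0,0,0,0]]]' | grep -E "tcp|force"
$H '[[[0,1,0,0],[0,0,0,0],[0,0,0,0]]]' | grep -E "tcp|force"
```

```text
tcp_pos: [0.5532, -0.2029, 0.3419]
force: [-0.2, 0.3, -1.5]
tcp_pos: [0.5689, -0.2044, 0.3423]
force: [0.2, -0.6, -2.7]
tcp_pos: [0.5837, -0.2057, 0.3425]
force: [0.1, -0.1, -1.9]
tcp_pos: [0.5841, -0.2057, 0.3424]
force: [-0.6, 0.5, -1.7]
```

```bash
H="python3 -m handwheel"
for i in 1 2 3 4; do $H '[[[0,1,0,0],[0,0,0,0]]]' | grep -E "tcp|force"; done
```

```text
tcp_pos: [0.5851, -0.2058, 0.3425]
force: [-0.7, 0.4, -2.0]
tcp_pos: [0.5862, -0.2059, 0.3424]
force: [-0.1, -0.3, -2.2]
tcp_pos: [0.5872, -0.206, 0.3424]
force: [-0.2, 0.7, -1.7]
tcp_pos: [0.5881, -0.2061, 0.3424]
force: [-1.6, 0.3, -1.3]
```

```bash
H="python3 -m handwheel"
for i in 1 2; do $H '[[[0,1,0,0],[0,0,0,0]]]' | grep -E "tcp|force"; done
```

```text
tcp_pos: [0.5892, -0.2062, 0.3424]
force: [-1.3, 0.6, -1.1]
tcp_pos: [0.5902, -0.2063, 0.3423]
force: [-0.6, -0.2, -1.8]
```

```bash
H="python3 -m handwheel"
$H '[[[0,-2,0,0],[0,0,-2,0],[0,0,-2,0],[0,0,0,0],[0,0,0,0]]]' | grep -E "tcp|force"
$H '[[[0,0,-2,0],[0,0,-1,0],[0,0,0,0],[0,0,0,0]]]' | grep -E "tcp|force"
cat > r.py <<'E'
from h import *
F=[];T=[]
s,p,M,h=st()
print("t",round(float(s["clock"]),2),p.round(4),"h %.1f"%h,"F",np.round(s["force"],1),"T",np.round(s["ft_torque"],3),"w",round(float(s["gripper_width"]),3))
E
python3 r.py
```

```text
tcp_pos: [0.5882, -0.2061, 0.3467]
force: [0.1, 1.1, -1.3]
tcp_pos: [0.5882, -0.2061, 0.3495]
force: [0.6, 1.1, -1.2]
t 14.95 [ 0.5882 -0.2061  0.3495] h 85.0 F [ 0.6  1.1 -1.2] T [0.048 0.015 0.039] w 0.249
```

```bash
H="python3 -m handwheel"
for i in 1 2 3 4; do $H '[[[-0.5,0,0,-2],[-0.5,0,0,-2],[0,0,0,0]]]' >/dev/null; python3 r.py; done
```

```text
t 15.25 [ 0.588  -0.2071  0.3493] h 88.9 F [-0.3 -0.3 -1.2] T [ 0.017 -0.021 -0.044] w 0.251
t 15.55 [ 0.588  -0.2081  0.3493] h 92.9 F [ 0.1 -0.4 -2.3] T [ 0.036 -0.025 -0.024] w 0.255
t 15.85 [ 0.5881 -0.2091  0.3493] h 96.9 F [ 0.2 -0.2 -0.9] T [ 0.031 -0.04  -0.008] w 0.25
t 16.15 [ 0.5882 -0.21    0.3493] h 100.9 F [-0.2  0.6 -2.4] T [ 0.003 -0.006 -0.048] w 0.253
```

```bash
H="python3 -m handwheel"
for i in 1 2 3 4; do $H '[[[-0.5,0,0,-2],[0,0,0,0]]]' >/dev/null; python3 r.py; done
```

```text
t 16.35 [ 0.5883 -0.2105  0.3494] h 102.9 F [ 0.  -0.6 -2.5] T [ 0.072 -0.112 -0.027] w 0.252
t 16.55 [ 0.5885 -0.211   0.3494] h 104.9 F [ 0.1 -0.1 -1.5] T [ 0.039  0.038 -0.022] w 0.253
t 16.75 [ 0.5886 -0.2115  0.3494] h 106.9 F [ 1.  -0.3 -2.2] T [-0.015  0.038 -0.022] w 0.253
t 16.95 [ 0.5887 -0.212   0.3494] h 108.9 F [-0.2  0.9 -2.6] T [ 0.03   0.079 -0.025] w 0.25
```

```bash
H="python3 -m handwheel"
for i in 1 2 3; do $H '[[[-0.5,0,0,-2],[0,0,0,0]]]' >/dev/null; python3 r.py; done
```

```text
t 17.15 [ 0.5888 -0.2125  0.3493] h 110.8 F [ 0.   0.3 -2.3] T [-0.01   0.236 -0.047] w 0.251
t 17.35 [ 0.5888 -0.213   0.3494] h 112.8 F [-1.9 -0.1 -1.6] T [-0.055  0.593 -0.141] w 0.248
t 17.55 [ 0.5889 -0.2135  0.3494] h 114.8 F [-2.7  0.4 -0.1] T [-0.097  0.852 -0.248] w 0.248
```

```bash
H="python3 -m handwheel"
$H '[[[0.5,0,0,2],[0,0,0,0],[0,0,0,0]]]' >/dev/null; python3 r.py
$H '[[[0.2,0,0,1],[0,0,0,0],[0,0,0,0]]]' >/dev/null; python3 r.py
```

```text
t 17.85 [ 0.5888 -0.213   0.3493] h 112.9 F [-3.6 -1.1 -0.1] T [-0.112  0.976 -0.149] w 0.248
t 18.15 [ 0.5889 -0.2127  0.3493] h 112.0 F [-3.1  0.4 -0.7] T [-0.034  0.926 -0.119] w 0.249
```

```bash
H="python3 -m handwheel"
$H '[[[0,-1,0,0],[0,0,0,0],[0,0,0,0]]]' >/dev/null; python3 r.py
$H '[[[0,-0.5,0,0],[0,0,0,0],[0,0,0,0]]]' >/dev/null; python3 r.py
```

```text
t 18.45 [ 0.5882 -0.213   0.3493] h 112.0 F [-1.   0.5 -2.3] T [ 0.112  0.353 -0.086] w 0.25
t 18.75 [ 0.5877 -0.2132  0.3494] h 112.0 F [-0.8  1.  -2.6] T [ 0.226  0.131 -0.011] w 0.247
```

```bash
H="python3 -m handwheel"
for i in 1 2; do $H '[[[-0.3,0,0,-1.5],[0,0,0,0],[0,0,0,0]]]' >/dev/null; python3 r.py; done
```

```text
t 19.05 [ 0.5877 -0.2135  0.3494] h 113.5 F [ 0.2  0.7 -2.5] T [ 0.291  0.14  -0.122] w 0.248
t 19.35 [ 0.5878 -0.2138  0.3494] h 115.0 F [-0.5  1.5 -2.7] T [ 0.472  0.306 -0.29 ] w 0.25
```

```bash
H="python3 -m handwheel"
$H '[[[0.4,0,0,2],[0,0,0,0],[0,0,-1,0],[0,0,0,0]]]' >/dev/null; python3 r.py
for i in 1 2 3 4; do $H '[[[0,0,-1,0],[0,0,0,0]]]' >/dev/null; python3 r.py; done
```

```text
t 19.75 [ 0.5876 -0.2136  0.3503] h 113.0 F [-1.   0.7 -3.6] T [ 0.259  0.256 -0.142] w 0.254
t 19.95 [ 0.5876 -0.2136  0.3514] h 113.0 F [-0.7  0.4 -4.8] T [ 0.125  0.396 -0.117] w 0.255
t 20.15 [ 0.5877 -0.2137  0.3526] h 113.0 F [-0.9  0.2 -4.3] T [ 0.075  0.222 -0.097] w 0.247
t 20.35 [ 0.5878 -0.2136  0.3537] h 113.0 F [-0.7  0.5 -3.7] T [ 0.016  0.13  -0.147] w 0.253
t 20.55 [ 0.5878 -0.2135  0.3547] h 113.0 F [-0.2 -0.1 -4.1] T [-0.012  0.114 -0.084] w 0.25
```

```bash
H="python3 -m handwheel"
$H '[[[0,0,-2,0],[0,0,-2,0],[0,0,-2,0],[0,0,-3,0],[0,0,-3,0]]]' >/dev/null; python3 r.py
$H '[[[0,0,-4,0],[0,0,-6,0],[0,0,-8,0],[0,0,-8,0],[0,0,-8,0]]]' >/dev/null; python3 r.py
$H '[[[0,0,-8,0],[0,0,-6,0],[0,0,-3,0],[0,0,0,0],[0,0,0,0]]]' >/dev/null; python3 r.py
python3 - <<'E'
from h import *
for c in("top","side"):
    im=imaging.snapshot(c);cv2.imwrite(f"pics/{c}1.png",im)
    for n in("lid_rest","lid"):
        for d in regions_of(c,n)[:2]:
            k=d["mask"].astype(np.uint8);cs,_=cv2.findContours(k,0,1);q=max(cs,key=len)
            e=cv2.fitEllipse(q) if len(q)>5 else None;print(c,n,round(d["p"],2),np.round(d["box"],1),e)
a=cv2.resize(cv2.imread("pics/side1.png")[140:390,190:430],(576,600));cv2.imwrite("pics/s1.png",a)
E
```

```text
t 21.05 [ 0.5877 -0.2135  0.3669] h 113.0 F [ 0.6  0.4 -3.7] T [-0.057  0.014 -0.013] w 0.253
t 21.55 [ 0.5877 -0.2135  0.4015] h 113.0 F [ 0.2  0.2 -3.3] T [-0.019 -0.038  0.019] w 0.248
t 22.05 [ 0.5876 -0.2135  0.4171] h 113.0 F [-1.1 -0.2 -3.1] T [0.015 0.022 0.01 ] w 0.247
top lid_rest 0.93 [245.7 204.7  68.6  70.8] ((244.47274780273438, 202.9313507080078), (66.49417114257812, 67.98551177978516), 42.905208587646484)
top lid 0.78 [399.6 186.2  43.1  63.7] ((397.4540100097656, 182.62355041503906), (37.26380157470703, 67.5794677734375), 14.312121391296387)
top lid 0.74 [314.2 146.9  15.8  24. ] ((315.76934814453125, 144.97946166992188), (15.467023849487305, 21.78633689880371), 178.72190856933594)
side lid_rest 0.64 [279.5 219.4  65.6  46.7] ((278.1338806152344, 220.43145751953125), (46.92520523071289, 63.59221649169922), 92.302001953125)
side lid 0.91 [379.2 296.9  86.1  67.5] ((376.0299987792969, 297.1240234375), (58.8774299621582, 86.8013687133789), 109.21898651123047)
```

View pics/s1.png

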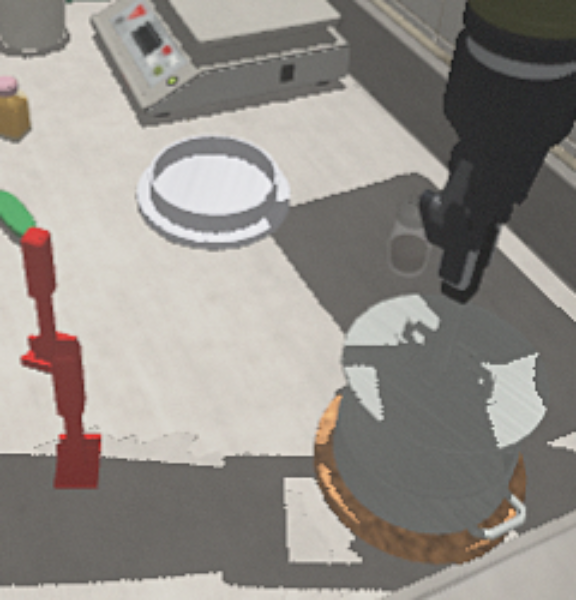

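Side view: the lid hangs level on the lifter about 70 mm up, clear of the pot, and the rest is free. Next I'll fit the rest's circles.

```bash
python3 - <<'E'
from h import *
import json
from scipy.ndimage import map_coordinates, gaussian_filter
ms={"top":imaging.camera_model("top"),"side":imaging.camera_model("side"),"wrist":json.load(open("pics/w2.json"))}
G={}
for c,f in(("top","top0"),("side","side0"),("wrist","w2")):
    g=gaussian_filter(cv2.imread(f"pics/{f}.png").mean(2),1.);gy,gx=np.gradient(g);G[c]=np.minimum(np.hypot(gx,gy),15)
t=np.linspace(0,2*np.pi,120,endpoint=False);C=np.c_[np.cos(t),np.sin(t)]
def sc(x,y,z0,cams):
    s=0
    for c in cams:
        for r,z in((.088,0),(.073,.03),(.069,.03)):
            q=proj(c,np.c_[C*r+[x,y],np.full(120,z0+z)],ms[c]);s+=map_coordinates(G[c],[q[:,1],q[:,0]],order=1).mean()
    return s
for cams in(("top",),("side",),("wrist",),("top","side"),("top","side","wrist")):
    b=max((sc(x,y,z,cams),x,y,z) for x in np.arange(.57,.6,.002) for y in np.arange(.17,.2,.002) for z in np.arange(.002,.0125,.002));print(cams,np.round(b,4))
plan(.5876-.017,.19-.005,.417,n=12)
E
```

```text
('top',) [3.90729e+01 5.86000e-01 1.88000e-01 6.00000e-03]
('side',) [3.7381e+01 5.8600e-01 1.8800e-01 2.0000e-03]
('wrist',) [2.48863e+01 5.88000e-01 1.86000e-01 8.00000e-03]
('top', 'side') [7.58841e+01 5.86000e-01 1.88000e-01 2.00000e-03]
('top', 'side', 'wrist') [9.8126e+01 5.8600e-01 1.8800e-01 2.0000e-03]
from [ 0.5876 -0.2135  0.417 ] head 113.0 F [ 0.5  0.4 -3.7] T [ 0.03  0.08 -0.06] j [-0.43  0.06  1.69  0.    1.38 -0.83] n 12
[31.1, 11.6, 0.0, 0.0]
[31.1, 11.6, 0.0, 0.0]
[31.1, 11.6, 0.0, 0.0]
[31.1, 11.6, 0.0, 0.0]
[31.1, 11.6, 0.0, 0.0]
[31.1, 11.6, 0.0, 0.0]
[31.1, 11.6, 0.0, 0.0]
[31.1, 11.6, 0.0, 0.0]
[31.1, 11.6, 0.0, 0.0]
[31.1, 11.6, 0.0, 0.0]
[31.1, 11.6, 0.0, 0.0]
[31.1, 11.6, 0.0, 0.0]
```

```bash
H="python3 -m handwheel"
python3 -c "
from h import *
print(at('side',376,297.1,.1335))"
$H '[[[10,4,0,0],[20,8,0,0],[30,11.5,0,0],[35,13.5,0,0],[40,15,0,0]]]' >/dev/null
$H '[[[40,15,0,0],[40,15.5,0,0],[40,15,0,0],[35,13.5,0,0],[30,11.5,0,0]]]' >/dev/null
$H '[[[25,9.5,0,0],[15,6,0,0],[10,4,0,0],[0,0,0,0],[0,0,0,0]]]' >/dev/null
python3 r.py
python3 - <<'E'
from h import *
for c,f in(("top","top2"),("side","side2")):
    im=imaging.snapshot(c);cv2.imwrite(f"pics/{f}.png",im)
    for d in regions_of(c,"lid")[:2]:
        k=d["mask"].astype(np.uint8);cs,_=cv2.findContours(k,0,1);q=max(cs,key=len);e=cv2.fitEllipse(cv2.convexHull(q))
        print(c,round(d["p"],2),e,at(c,*e[0],.1335).round(4))
s,p,M,h=st();plan(.5736,.182,p[2])
E
```

```text
[ 0.5937539  -0.21895447  0.1335    ]
t 23.85 [0.5742 0.182  0.4173] h 112.9 F [ 0.1  0.  -3.1] T [-0.029  0.031  0.029] w 0.251
top 0.57 ((219.0418701171875, 182.77279663085938), (20.452871322631836, 26.282672882080078), 49.43474578857422) [0.605  0.2374 0.1335]
side 0.57 ((279.50390625, 184.0189208984375), (34.549564361572266, 60.19572830200195), 91.7015609741211) [0.5811 0.1789 0.1335]
from [0.5743 0.1816 0.4174] head 112.9 F [ 0.1  0.1 -2.3] T [0.01 0.02 0.01] j [ 0.22  0.01  1.75 -0.    1.38 -0.18] n 1
[0.6, -0.5, -0.0, 0.0]
```

```bash
python3 - <<'E'
from h import *
from scipy.ndimage import map_coordinates, gaussian_filter
t=np.linspace(0,2*np.pi,160,endpoint=False);C=np.c_[np.cos(t),np.sin(t)]
G={};ms={c:imaging.camera_model(c) for c in("top","side")}
for c in ms:
    g=gaussian_filter(cv2.imread(f"pics/{c}2.png").mean(2),1.);gy,gx=np.gradient(g);G[c]=np.minimum(np.hypot(gx,gy),15)
def sc(x,y,z,cams):
    s=0
    for c in cams:
        q=proj(c,np.c_[C*.078+[x,y],np.full(160,z)],ms[c]);s+=map_coordinates(G[c],[q[:,1],q[:,0]],order=1).mean()
    return s
for cams in(("side",),("top",),("top","side")):
  for z in (.1285,.1335):
    L=sorted([(sc(x,y,z,cams),x,y) for x in np.arange(.57,.605,.0015) for y in np.arange(.165,.205,.0015)])[::-1];print(cams,z,np.round(L[:3],4).tolist())
E
python3 - <<'E'
import cv2,numpy as np
a=cv2.resize(cv2.imread("pics/top2.png")[150:250,200:300],(400,400));b=cv2.resize(cv2.imread("pics/side2.png")[140:240,230:330],(400,400));cv2.imwrite("pics/t2.png",np.hstack([a,b]))
E
```

```text
('side',) 0.1285 [[11.2808, 0.588, 0.192], [11.2731, 0.588, 0.1905], [11.2448, 0.5865, 0.192]]
('side',) 0.1335 [[11.4502, 0.585, 0.1845], [11.4172, 0.585, 0.183], [11.4085, 0.5835, 0.183]]
('top',) 0.1285 [[4.9427, 0.591, 0.1995], [4.9324, 0.5895, 0.1995], [4.9068, 0.588, 0.1995]]
('top',) 0.1335 [[4.9361, 0.5895, 0.1995], [4.911, 0.588, 0.1995], [4.888, 0.5895, 0.198]]
('top', 'side') 0.1285 [[15.94, 0.5865, 0.1905], [15.9346, 0.588, 0.1905], [15.934, 0.5865, 0.189]]
('top', 'side') 0.1335 [[16.0905, 0.585, 0.1845], [16.0825, 0.585, 0.186], [16.0441, 0.5835, 0.1845]]
```

View pics/t2.png

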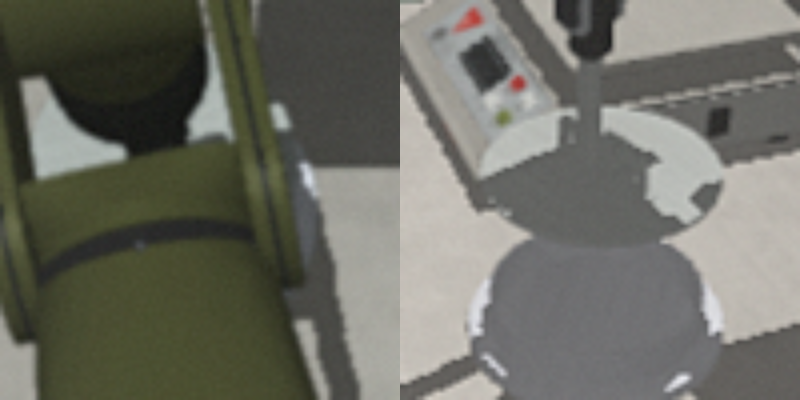

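The top view is mostly hidden by the arm. In the side view the lid hangs level, centred over the rest as computed. Lowering it now.

```bash
H="python3 -m handwheel"
$H '[[[0,0,5,0],[0,0,10,0],[0,0,14,0],[0,0,14,0],[0,0,10,0]]]' >/dev/null; python3 r.py
$H '[[[0,0,8,0],[0,0,6,0],[0,0,4,0],[0,0,2,0],[0,0,0,0]]]' >/dev/null; python3 r.py
for i in 1 2 3; do $H '[[[0,0,1.5,0],[0,0,1.5,0],[0,0,0,0]]]' >/dev/null; python3 r.py; done
```

```text
t 24.55 [0.5736 0.1825 0.3615] h 113.0 F [ 0.2 -0.9 -3.4] T [-0.064  0.071  0.017] w 0.248
t 25.05 [0.5742 0.1826 0.3445] h 113.0 F [ 0.3 -0.4 -2.6] T [-0.055  0.054  0.042] w 0.246
t 25.35 [0.5741 0.1826 0.3414] h 113.0 F [-0.7  0.4 -2.9] T [ 0.017  0.05  -0.028] w 0.25
t 25.65 [0.574  0.1826 0.3381] h 113.0 F [-0.1  0.6 -3.8] T [-0.007  0.025 -0.02 ] w 0.247
t 25.95 [0.574  0.1825 0.335 ] h 113.0 F [ 0.4  0.2 -3.3] T [-0.002 -0.006  0.021] w 0.253
```

```bash
H="python3 -m handwheel"
for i in 1 2 3 4 5 6 7 8; do $H '[[[0,0,1,0],[0,0,0,0]]]' >/dev/null; python3 r.py; done
```

```text
t 26.15 [0.5741 0.1826 0.3343] h 113.0 F [ 0.3 -0.3 -3.4] T [-0.013  0.055  0.04 ] w 0.251
t 26.35 [0.5741 0.1826 0.3333] h 113.0 F [ 0.3  0.1 -3.6] T [-0.009  0.077 -0.009] w 0.247
t 26.55 [0.5741 0.1826 0.3323] h 113.0 F [ 0.2 -0.2 -4. ] T [-0.009  0.042 -0.042] w 0.253
t 26.75 [0.5741 0.1826 0.3312] h 112.9 F [ 0.9 -0.3 -2.6] T [ 0.011  0.089 -0.013] w 0.248
t 26.95 [0.5741 0.1826 0.3302] h 113.0 F [ 0.2 -0.3 -3.7] T [-0.033  0.046 -0.023] w 0.249
t 27.15 [0.5741 0.1826 0.3292] h 113.0 F [-0.2 -0.7 -3.6] T [-0.023 -0.011 -0.036] w 0.25
t 27.35 [0.5741 0.1826 0.3282] h 113.0 F [ 0.5 -0.1 -3. ] T [-0.048  0.006 -0.002] w 0.25
t 27.55 [0.5742 0.1826 0.3277] h 113.0 F [-0.1 -0.5 -1.7] T [-0.046  0.092 -0.011] w 0.246
```

```bash
H="python3 -m handwheel"
for i in 1 2 3 4; do $H '[[[0,0,1,0],[0,0,0,0]]]' >/dev/null; python3 r.py; done
```

```text
t 27.75 [0.5742 0.1826 0.3266] h 113.0 F [-0.   0.4 -1.9] T [-0.004  0.036  0.024] w 0.248
t 27.95 [0.5742 0.1826 0.3254] h 113.0 F [ 0.2  0.6 -2.3] T [ 0.021  0.005 -0.004] w 0.254
t 28.15 [0.5741 0.1826 0.3243] h 113.0 F [-0.5 -0.6 -2.1] T [-0.005  0.03  -0.01 ] w 0.251
t 28.35 [0.5741 0.1826 0.3232] h 113.0 F [ 0.9 -0.3 -1.6] T [-0.026 -0.004 -0.027] w 0.252
```

```bash
python3 - <<'E'
from h import *
import json
from scipy.ndimage import map_coordinates, gaussian_filter
from scipy.optimize import minimize
imaging_s=imaging.snapshot("side");cv2.imwrite("pics/side3.png",imaging_s)
ms={"top":imaging.camera_model("top"),"side":imaging.camera_model("side"),"wrist":json.load(open("pics/w2.json"))}
def grad(f):
    g=gaussian_filter(cv2.imread(f"pics/{f}.png").mean(2),1.);gy,gx=np.gradient(g);return np.minimum(np.hypot(gx,gy),20)
t=np.linspace(0,2*np.pi,160,endpoint=False);C=np.c_[np.cos(t),np.sin(t)]
def circ(G,c,r,x,y,z,a=0,b=0):
    P=np.c_[C*r+[x,y],z+r*(a*C[:,0]+b*C[:,1])];q=proj(c,P,ms[c]);return map_coordinates(G,[q[:,1],q[:,0]],order=1).mean()
G0={"top":grad("top0"),"side":grad("side0"),"wrist":grad("w2")}
for z0 in np.arange(.002,.0125,.002):
    b={}
    for c in G0: b[c]=max((sum(circ(G0[c],c,r,x,y,z0+z) for r,z in((.073,.03),(.069,.03),(.088,0))),round(x,4),round(y,4)) for x in np.arange(.58,.594,.002) for y in np.arange(.18,.194,.002))
    print(round(z0,3),{c:np.round(v,3).tolist() for c,v in b.items()})
G=grad("side3")
L=sorted(((circ(G,"side",.078,x,y,z+.005,a,b)+circ(G,"side",.078,x,y,z,a,b),z,x,y,a,b) for z in np.arange(.03,.05,.0025) for x in (.583,.586,.589) for y in(.182,.185,.188,.191) for a in(-.08,-.04,0,.04,.08) for b in(-.08,-.04,0,.04,.08)),reverse=True)
for l in L[:6]: print(np.round(l,4).tolist())
cv2.imwrite("pics/s3.png",cv2.resize(imaging_s[170:260,220:340],(800,600),interpolation=cv2.INTER_CUBIC))
E
```

```text
0.002 {'top': [46.45, 0.588, 0.188], 'side': [46.098, 0.588, 0.192], 'wrist': [27.873, 0.59, 0.186]}
0.004 {'top': [46.052, 0.586, 0.188], 'side': [45.484, 0.584, 0.186], 'wrist': [27.483, 0.588, 0.188]}
0.006 {'top': [46.14, 0.586, 0.188], 'side': [45.652, 0.584, 0.184], 'wrist': [29.382, 0.588, 0.186]}
0.008 {'top': [45.739, 0.586, 0.188], 'side': [45.478, 0.582, 0.182], 'wrist': [29.184, 0.588, 0.186]}
0.01 {'top': [44.968, 0.586, 0.188], 'side': [45.447, 0.582, 0.18], 'wrist': [29.092, 0.586, 0.186]}
0.012 {'top': [44.167, 0.584, 0.188], 'side': [44.394, 0.58, 0.18], 'wrist': [26.672, 0.586, 0.186]}
[13.5968, 0.05, 0.583, 0.191, 0.08, 0.08]
[13.5507, 0.05, 0.586, 0.191, 0.08, 0.08]
[13.3262, 0.05, 0.583, 0.191, 0.04, 0.08]
[13.2625, 0.05, 0.589, 0.191, 0.08, 0.08]
[13.2581, 0.05, 0.583, 0.191, 0.0, 0.08]
[13.2461, 0.05, 0.583, 0.191, -0.04, 0.08]
```

View pics/s3.png

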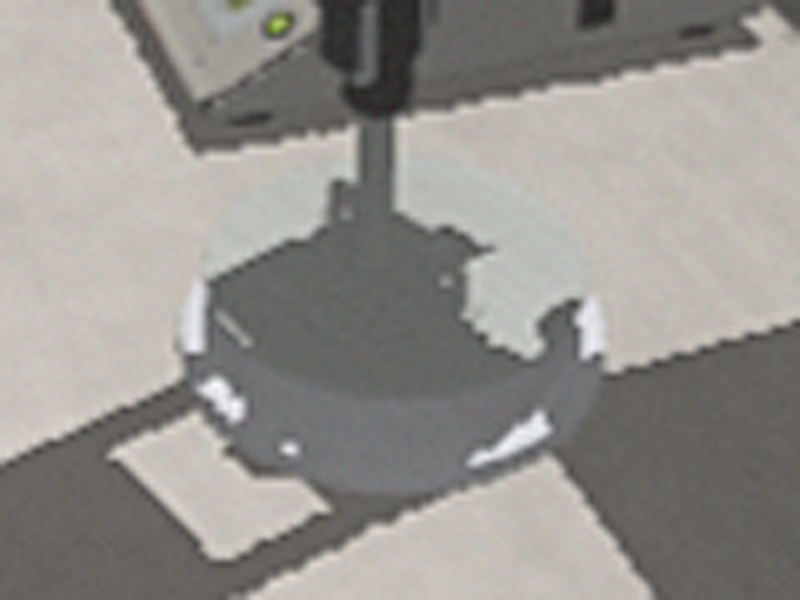

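```bash
python3 - <<'E'
from h import *
t=np.linspace(0,2*np.pi,360);C=np.c_[np.cos(t),np.sin(t)]
def ext(z,a=0,b=0,x=.5868,y=.1878,r=.078):
    q=(proj("side",np.c_[C*r+[x,y],z+r*(a*C[:,0]+b*C[:,1])])-[220,170]+.5)*6.667
    return "L %d R %d T %d B %d"%(q[:,0].min(),q[:,0].max(),q[:,1].min(),q[:,1].max())
print("measured L 203 R 588 T 155 B 398; foot measured L 180 R 605 B 493")
for z in(.037,.041,.045,.049): print(z,ext(z))
for a,b in((.085,0),(-.085,0),(0,.085),(0,-.085)): print(a,b,ext(.045,a,b))
for z in(.002,.006,.010): print("foot",z,ext(z,r=.088))
E
```

```text
measured L 203 R 588 T 155 B 398; foot measured L 180 R 605 B 493
0.037 L 205 R 589 T 167 B 405
0.041 L 205 R 590 T 159 B 397
0.045 L 205 R 590 T 152 B 389
0.049 L 205 R 591 T 144 B 381
0.085 0 L 205 R 592 T 146 B 394
-0.085 0 L 205 R 589 T 156 B 384
0 0.085 L 205 R 590 T 140 B 401
0 -0.085 L 205 R 591 T 163 B 377
foot 0.002 L 183 R 607 T 218 B 489
foot 0.006 L 183 R 608 T 211 B 482
foot 0.01 L 182 R 609 T 203 B 474
```

Lid outline: about L 203, R 588, T 155, B 398 against a level prediction at z≈0.043–0.044. It sits level at the height where the force dropped off. Unhooking.

```bash
H="python3 -m handwheel"
$H '[[[0,0,1,0],[0,0,1,0],[0,0,1,0],[0,0,0.8,0],[0,0,0,0]]]' >/dev/null; python3 r.py
$H '[[[0,-1,0,0],[0,-1,0,0],[0,0,0,0]]]' >/dev/null; python3 r.py
$H '[[[0,-1,0,0],[0,-1,0,0],[0,0,0,0]]]' >/dev/null; python3 r.py
```

```text
t 28.9 [0.5741 0.1825 0.3194] h 112.9 F [-0.1  0.2 -1.4] T [-0.04  -0.023 -0.042] w 0.252
t 29.2 [0.5722 0.1818 0.3197] h 113.0 F [-0.7  0.5 -1.1] T [0.024 0.033 0.017] w 0.251
t 29.5 [0.5703 0.181  0.3196] h 113.0 F [-0.1 -0.6 -1.7] T [0.02  0.016 0.001] w 0.247
```

```bash
H="python3 -m handwheel"
$H '[[[0,-1.5,0,0],[0,-1.5,0,0],[0,0,0,0]]]' >/dev/null; python3 r.py
$H '[[[0,-2,0,0],[0,-2,0,0],[0,0,0,0]]]' >/dev/null; python3 r.py
$H '[[[0,-3,0,0],[0,-3,0,0],[0,-3,0,0],[0,0,0,0]]]' >/dev/null; python3 r.py
$H '[[[0,-5,0,0],[0,-5,0,0],[0,-5,0,0],[0,-5,0,0],[0,0,0,0]]]' >/dev/null; python3 r.py
```

```text
t 29.8 [0.5675 0.1798 0.3196] h 113.0 F [-0.6  0.6 -1.6] T [ 0.022 -0.035 -0.03 ] w 0.252
t 30.1 [0.5638 0.1782 0.3196] h 113.0 F [ 0.1 -1.3 -1.3] T [-0.009 -0.046 -0.002] w 0.25
t 30.5 [0.5553 0.1747 0.3196] h 113.0 F [-0.3 -0.  -1. ] T [0.001 0.02  0.018] w 0.254
t 31.0 [0.5367 0.1667 0.3195] h 112.9 F [ 0.2 -0.1 -1.7] T [-0.08   0.011 -0.008] w 0.252
```

```bash
H="python3 -m handwheel"
$H '[[[0,-5,-5,0],[0,0,-20,0],[0,0,-30,0],[0,0,-25,0],[0,0,0,0]]]' >/dev/null
python3 -c "
from h import *
plan(.45,-.04,.39,n=7)
for c in ('top','side'):
    im=imaging.snapshot(c);cv2.imwrite(f'pics/{c}4.png',im)
"
```

```text
from [0.5335 0.1652 0.405 ] head 113.0 F [ 1.   0.3 -0.8] T [-0.05 -0.02  0.01] j [ 0.2  -0.08  1.86 -0.    1.36 -0.2 ] n 7
[-22.3, -22.4, 2.1, 0.0]
[-22.3, -22.4, 2.1, 0.0]
[-22.3, -22.4, 2.1, 0.0]
[-22.3, -22.4, 2.1, 0.0]
[-22.3, -22.4, 2.1, 0.0]
[-22.3, -22.4, 2.1, 0.0]
[-22.3, -22.4, 2.1, 0.0]
```

```bash
H="python3 -m handwheel"
$H '[[[-12,-12,0,0],[-25,-25,0,0],[-30,-30,0,0],[-30,-30,0,0],[-27,-27,0,0]]]' >/dev/null
$H '[[[-20,-20,0,0],[-12,-13,0,0],[0,0,0,0],[0,0,0,0]]]' >/dev/null; python3 r.py
$H '[[[0,0,15,0],[0,0,30,0],[0,0,35,0],[0,0,30,0],[0,0,12,0]]]' >/dev/null
$H '[[[0,0,4,0],[0,0,2,0],[0,0,0,0],[0,0,0,0]]]' >/dev/null; python3 r.py
```

```text
t 32.5 [ 0.4484 -0.0402  0.3981] h 112.9 F [-0.3  0.2 -1. ] T [-0.011 -0.028  0.014] w 0.25
t 33.4 [ 0.4495 -0.0395  0.2728] h 113.0 F [-2.6  0.5  5.1] T [0.113 0.657 0.04 ] w 0.246
```

```bash
H="python3 -m handwheel"
$H '[[[0,0,-1.5,0],[0,0,0,0],[0,0,0,0]]]' >/dev/null; python3 r.py
$H '[[[0,0,-0.5,0],[0,0,0,0],[0,0,0,0]]]' >/dev/null; python3 r.py
```

```text
t 33.7 [ 0.449  -0.0397  0.2729] h 113.0 F [ 0.8  0.  -1.2] T [ 0.03  -0.028 -0.054] w 0.249
t 34.0 [ 0.4489 -0.0399  0.2735] h 113.0 F [-0.5  0.1 -1.7] T [0.012 0.02  0.034] w 0.25
```

Barely off the table now: one small step down, then release.

```bash
H="python3 -m handwheel"
$H '[[[0,0,0.7,0],[0,0,0,0],[0,0,0,0]]]' >/dev/null; python3 r.py
$H '[[[0,0,0,0],[0,0,0,0],[0,0,0,0],[0,0,0,0],[0,0,0,0]]]' 0 20 >/dev/null; python3 r.py
$H '[[[0,0,-3,0],[0,0,-8,0],[0,0,-20,0],[0,0,-35,0],[0,0,-35,0]]]' >/dev/null
$H '[[[0,0,-40,0],[0,0,-30,0],[0,0,0,0],[0,0,0,0]]]' >/dev/null; python3 r.py
python3 lk.py w9 lifter_grip lifter
```

```text
t 34.3 [ 0.449  -0.0399  0.2729] h 112.9 F [ 0.5  0.  -0.5] T [-0.011 -0.011 -0.017] w 0.253
t 34.8 [ 0.449  -0.0399  0.273 ] h 113.0 F [-1.   0.4  0.2] T [0.026 0.057 0.004] w 1.002
t 35.7 [ 0.4489 -0.0398  0.4452] h 113.0 F [ 0.1  0.4 -0.3] T [ 0.009  0.003 -0.012] w 1.0
35.75 [ 0.4487 -0.0398  0.4436] head 113.0 [0.4211 0.0231 0.4142]
lifter_grip 0.93 [273.1, 186.3, 35.8, 55.2] [ 0.447 -0.037  0.115]
lifter_grip 0.62 [155.6, 185.6, 81.6, 67.0] [ 0.343 -0.08   0.115]
lifter_grip 0.6 [207.8, 73.0, 67.3, 61.1] [0.355 0.034 0.115]
lifter 0.84 [157.2, 184.6, 85.5, 66.7] [ 0.345 -0.079  0.115]
lifter 0.61 [274.8, 183.1, 38.7, 54.9] [ 0.447 -0.034  0.115]
```

```bash
python3 - <<'E'
from h import *
from scipy.ndimage import map_coordinates, gaussian_filter
t=np.linspace(0,2*np.pi,160,endpoint=False);C=np.c_[np.cos(t),np.sin(t)]
ms={c:imaging.camera_model(c) for c in("top","side")};G={}
for c in ms:
    im=imaging.snapshot(c);cv2.imwrite(f"pics/{c}9.png",im)
    g=gaussian_filter(im.mean(2),1.);gy,gx=np.gradient(g);G[c]=np.minimum(np.hypot(gx,gy),20)
    for n in("lid","salt","honey_jar","brush","lifter","pot"):
        for d in find_in(c,n)[:3]: print(c,n,round(d["p"],2),np.round(d["box"],0).tolist())
    k=regions_of(c,"lid")
    if k:
        cs,_=cv2.findContours(k[0]["mask"].astype(np.uint8),0,1);print(c,"lid ellipse",cv2.fitEllipse(cv2.convexHull(max(cs,key=len))))
        q=proj(c,np.c_[C*.078+[.5868,.1878],np.full(160,.0445)]).astype(np.float32);print(c,"expected",cv2.fitEllipse(q))
def circ(c,x,y,z,a=0,b=0,r=.078):
    q=proj(c,np.c_[C*r+[x,y],z+r*(a*C[:,0]+b*C[:,1])],ms[c]);return map_coordinates(G[c],[q[:,1],q[:,0]],order=1).mean()
L=sorted(((circ("side",x,y,z,a,b)+circ("top",x,y,z,a,b),z,x,y,a,b) for z in np.arange(.036,.053,.002) for x in np.arange(.580,.594,.002) for y in np.arange(.182,.194,.002) for a in(-.08,-.04,0,.04,.08) for b in(-.08,-.04,0,.04,.08)),reverse=True)
for l in L[:6]: print(np.round(l,4).tolist())
E
```

```text
top lid 0.75 [241.0, 201.0, 62.0, 60.0]
top salt 0.63 [314.0, 147.0, 14.0, 22.0]
top honey_jar 0.94 [153.0, 272.0, 24.0, 22.0]
top brush 0.56 [224.0, 290.0, 30.0, 11.0]
top lifter 0.75 [339.0, 256.0, 14.0, 25.0]
top lifter 0.73 [303.0, 298.0, 16.0, 17.0]
top lifter 0.39 [154.0, 275.0, 23.0, 25.0]
top pot 0.84 [406.0, 198.0, 78.0, 66.0]
top lid ellipse ((242.62860107421875, 199.67385864257812), (61.38044738769531, 63.50971984863281), 75.41432189941406)
top expected ((243.30917358398438, 199.5489959716797), (61.542823791503906, 63.35137939453125), 74.35458374023438)
side lid 0.97 [281.0, 212.0, 56.0, 35.0]
side salt 0.95 [362.0, 240.0, 18.0, 31.0]
side honey_jar 0.83 [192.0, 184.0, 22.0, 26.0]
side brush 0.62 [197.0, 230.0, 19.0, 19.0]
side brush 0.38 [278.0, 212.0, 56.0, 33.0]
side lifter 0.97 [210.0, 264.0, 19.0, 55.0]
side lifter 0.62 [222.0, 315.0, 20.0, 64.0]
side pot 0.61 [366.0, 328.0, 90.0, 95.0]
side pot 0.31 [263.0, 275.0, 24.0, 64.0]
side pot 0.3 [278.0, 229.0, 62.0, 32.0]
side lid ellipse ((278.6866149902344, 211.34002685546875), (36.79007339477539, 57.52387619018555), 92.449951171875)
side expected ((279.2206726074219, 210.24874877929688), (35.55310821533203, 57.8304443359375), 91.83848571777344)
[23.4188, 0.052, 0.58, 0.186, -0.04, 0.08]
[23.4085, 0.052, 0.58, 0.186, 0.0, 0.08]
[23.3707, 0.052, 0.58, 0.188, 0.0, 0.08]
[23.3686, 0.052, 0.582, 0.186, 0.04, 0.08]
[23.2473, 0.052, 0.582, 0.188, 0.04, 0.08]
[23.2204, 0.052, 0.582, 0.186, 0.0, 0.08]
```

The lid masks match the expected level, home ellipse to about 1 px in both views. The gradient fit ran to its grid edge, so I'll check the top and bottom edges directly.

```bash
python3 - <<'E'
from h import *
im=cv2.imread("pics/side9.png").astype(int)
t=np.linspace(0,2*np.pi,720);C=np.c_[np.cos(t),np.sin(t)]
def rows(z,u,a=0,b=0):
    q=proj("side",np.c_[C*.078+[.5868,.1878],z+.078*(a*C[:,0]+b*C[:,1])]);v=q[abs(q[:,0]-u)<.6][:,1];return v.min().round(1),v.max().round(1)
m=regions_of("side","lid")[0]["mask"]
for u in(262,270,288,296):
    r=np.where(m[:,u])[0]
    print(u,"mask",r.min(),r.max(),"exp top face",rows(.0445,u),"underside",rows(.0395,u),"tilt",rows(.052,u,0,.08))
    print("  B,R:",[(v,*im[v,u,[0,2]]) for v in range(184,200)])
    print("  low:",[(v,*im[v,u,[0,2]]) for v in range(218,240)])
E
```

```text
262 mask 196 226 exp top face (np.float64(195.4), np.float64(224.4)) underside (np.float64(196.8), np.float64(225.9)) tilt (np.float64(191.5), np.float64(223.2))
  B,R: [(184, np.int64(102), np.int64(105)), (185, np.int64(102), np.int64(105)), (186, np.int64(99), np.int64(107)), (187, np.int64(97), np.int64(104)), (188, np.int64(100), np.int64(103)), (189, np.int64(94), np.int64(96)), (190, np.int64(116), np.int64(124)), (191, np.int64(173), np.int64(187)), (192, np.int64(194), np.int64(207)), (193, np.int64(186), np.int64(198)), (194, np.int64(187), np.int64(200)), (195, np.int64(186), np.int64(197)), (196, np.int64(189), np.int64(195)), (197, np.int64(193), np.int64(193)), (198, np.int64(186), np.int64(190)), (199, np.int64(188), np.int64(190))]
  low: [(218, np.int64(193), np.int64(196)), (219, np.int64(189), np.int64(191)), (220, np.int64(190), np.int64(192)), (221, np.int64(187), np.int64(191)), (222, np.int64(194), np.int64(195)), (223, np.int64(198), np.int64(199)), (224, np.int64(184), np.int64(186)), (225, np.int64(112), np.int64(114)), (226, np.int64(110), np.int64(109)), (
[... 4518 characters left out ...]
221, np.int64(194), np.int64(196)), (222, np.int64(194), np.int64(195)), (223, np.int64(197), np.int64(200)), (224, np.int64(195), np.int64(195)), (225, np.int64(159), np.int64(160)), (226, np.int64(100), np.int64(99)), (227, np.int64(115), np.int64(114)), (228, np.int64(115), np.int64(113)), (229, np.int64(118), np.int64(116)), (230, np.int64(114), np.int64(114)), (231, np.int64(118), np.int64(115)), (232, np.int64(114), np.int64(113)), (233, np.int64(109), np.int64(108)), (234, np.int64(169), np.int64(164)), (235, np.int64(240), np.int64(237)), (236, np.int64(234), np.int64(231)), (237, np.int64(224), np.int64(218)), (238, np.int64(143), np.int64(139)), (239, np.int64(114), np.int64(112))]
```

The top-face edges (rows about 194 and 227.5) match the level, home prediction (193.2 and 227.2). The 0.08 rad tilt solution would put the far edge near row 189.5, so that fit had locked onto the background.

```bash
python3 -c "
from h import *
print(hand_in(), status.state()['clock'])"
```

```text
the job is handed in; nothing more can be done
the job is handed in; nothing more can be done
```

I lifted the lid off with the black lifter, seated it on the lid rest, and stood the lifter back on its foot on the bare table. The job was handed in at about 36 s on the robot's clock; `hand_in` gave no verdict.

- **Hooking:** I felt for the lid face with the foot at about 8 N, then slid the toe under the loop.
- **Turning:** The lifter turned about 28° to the stop. I felt it twice as a torque rising to 0.25–0.29 N m and backed off. While I was feeling for the stop, a sideways force of about 3.5 N built up, and I relieved it before lifting.
- **Placing:** The lid's weight came off cleanly at the rest. Afterwards its edges in the side picture matched a level, fully seated lid to about 1 pixel, and its outline agreed in the top picture too.
- **Lifter:** It is near (0.45, −0.04), about 0.26 m from the lid rest. The first set-down pressed the table at about 5–7 N; I eased that off before opening the gripper. From above, the network finds it in place and upright. The gripper was open and clear above it at hand-in.
- **Surroundings:** The salt, honey jar, brush and pot are where they were, to about 2 pixels in most views; the pot's box in the top view shifted about 5 pixels now that the lid is off.

**Checks that disagreed:**
- An automatic edge fit of the lid's tilt ran to the limit of its search range. I discarded it because the pixel edges contradict it.
- Camera estimates of the rest's height ranged from 2 to 8 mm, against about 9 mm by touch. I relied on touch.

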